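# Tighten the castle nut of the jig and lock it with its pin

## Robot

A 6-joint arm with a two-finger parallel gripper is mounted at the origin on a cart in front of the work surface, level with it; the furniture and walls round the work are solid. World frame = base frame: x ahead of the robot, y to its left, z up, the work surface at z = 0. Lengths are in m, angles in rad, forces in N, time in s.
With the tool pointing down it reaches from about 0.375 to 0.9 m from the base axis. Payload 3.1 kg.
Tool frame: the origin (TCP) lies midway between the tips of the shut fingers; the grasp point (between the pads) lies 19 mm behind it; z points along the fingers, y is the line along which they close (so a half turn about z gives the same grasp; the last joint's range is limited). The gripper opens to 85 mm and grips with 20 to 120 N. Pads are 22 mm wide; open, the fingers measure 114 mm over their backs; the gripper's body (76 mm by 85 mm) begins 54 mm behind the grasp point. The pads swing forward as they close: fully open they stand 13 mm farther back than shut.
Start: joints at [-1.357, 0.527, 1.433, -0, 1.181, -0.178], TCP at [0.239, -0.577, 0.231] pointing down, gripper open.
Joint ranges: [-3.08, 3.08], [-0.75, 2.2], [0.22, 2.44], [-1.43, 4.57], [0, 2.65], [-2.85, 2.85]. Speed limits (rad/s): [2.79, 2.79, 3.14, 3.14, 3.14, 3.14].

## Interface

Orientations are given as a unit quaternion [x, y, z, w].
In Python, from station import manip gives the robot as it stands.
- The arm moves only by the tool step_arm, never from a script. Its argument "targets" is text: rows parted by semicolons, each of 4 numbers parted by spaces: the shift along the tool's x, y, z in mm, then the turn about the tool's z in degrees. A call has 1 to 12 rows; each row is the pose to reach, as a shift and turn from the pose commanded when the call began, along the tool's axes at that moment; what a row does not reach only later rows make up. A row lasts 1/10 s, in which the tool goes at most 50 mm and 8.59 degrees, less where a joint would pass 70% of its speed; a pose out of reach is approached as far as the arm can. A call with a gripper value outside its range is refused whole. "gripper" is the closure, from 0 (fully open) to 1 (shut), set as the call begins (left out, the last holds). The fingers move at their own pace and stop on an object; "squeeze" is the grip in N (left out, the last holds). Time passes only in rows, so rows that repeat a pose let the fingers close. It gives the time, the measured TCP pose, the force, the opening and the grip force at its end, in the units of the state.
- manip.sense(): the state, without advancing time (a new reading comes with each control period).
- manip.snapshot(name): name is "scene" or "side" or "wrist"; returns the picture (400x640x3 uint8, red, green, blue); there is no depth.
- manip.get_calibration(name): a dict with "fov_y" (degrees; the focal length in pixels is half the picture's height over the tangent of half this angle, whatever the lens; pixels are square), "cx", "cy" (the principal point, pixels), "extrinsics" (4x4, takes a point from camera to world coordinates); the wrist camera has in their place "tool_from_camera" (4x4, takes a point from camera to tool coordinates, whose origin is the TCP and whose axes are the flange's). Camera axes: x right, y down, z forward; pixel columns grow to the right and rows downward; lengths in m; the calibration is good to about 2 mm. A picture is of the moment at which its call begins: read the wrist's pose just before it. get_calibration takes no time and is no camera call.
- manip.sign_off(): hands the job in; it is judged then, once.
Trained networks look in the newest picture that a camera, given by its name, has taken for a name from the list of things; names that differ only in an ending like _2 or _b are one class to them, and where a whole thing is asked for, a point or a joint stands for the part that bears it (a point fixed in the world has none). Each returns a list of dicts, best first, with "p" (0 to 1); they miss things now and then, are a little off and sometimes report something else, mostly with a low value. They report only what shows in the picture. A call takes as long as a camera call.
- manip.recognise(camera, query): "position" ([column, row] in pixels, amid what is visible of it).
- manip.masks_of(camera, query): "pixels" (400x640 bool, what is visible of it) and "position" ([column, row] in pixels, amid what is visible of it).
- manip.mark_of(camera, query): "position" ([column, row] in pixels: a listed point, or the origin of a listed thing).
The state is a dict: "t": time; "q": joint angles; "qd": joint speeds; "tau": joint torques, N m; "tcp_pos": TCP position; "tool_rot": TCP orientation; "force": force on the tool from outside, world axes, zero at the start; "ft_torque": the same for the moment, N m; "finger_gap": opening from 0.0 (shut) to 1.0 (fully open); "gripper_force": force on a finger pad.
Only numpy, scipy, OpenCV 4.12 (cv2) and the standard library are available. Lean on these libraries where they do the work, as an engineer would, in place of code of your own. Each camera call takes 0.05 s, during which the arm holds its last target. There are 200 camera calls.

## Task

Tighten the big castle nut on the jig by pushing its crank clockwise (seen from above): it is tight once the crank has passed over the raised rib on the base plate, and then it must go a little further, to the first position where a slot of the nut lines up with the locking pin, and not on beyond that slot. Only then push the locking pin fully home, until its head meets the guide, so that it runs through the slot and the hole in the stud. Let go, and leave the other things on the bench where they are.

Things in the scene. Friction and masses are not known exactly. Their poses are not given: they have to be found in the camera images.
- jig: Steel jig fixed to the bench. Base plate 160 x 245 x 12 mm (x, y, z), its own y from -155 to +90 mm. Origin on the bench under the axis of the upright stud that carries the castle nut; z up; the grey pin guide lies on its -y side. Angles here are anticlockwise seen from above, from the jig's +x axis.
- stud_top (a point): Middle of the stud's top, on the nut's axis, 88 mm above the bench. Stud 40 mm in diameter, with a cross hole 14 mm wide along the jig's y, in line with the pin. The castle nut on it is 76 mm across flats, 25 to 71 mm above the bench, with six upright slots 16 mm wide in its upper 21 mm, 30, 90 and 150 degrees either side of its crank.
- guide_mouth (a point): Outer end face of the grey pin guide, on the axis of its channel, 61 mm above the bench, at y = -143 mm of the jig. The guide is a block 40 mm wide, its top 75 mm above the bench, that runs 95 mm along the jig's +y from here towards the stud; the channel is 12 mm wide.
- tight_rib (a point): Middle of the top of the raised rib (36 x 6 x 5 mm) that lies radially on the base plate, 72 mm from the stud axis at 140 degrees. The nut is tight when the crank has passed over it.
- castle_nut (a joint): Turn of nut and crank, rad; grows clockwise seen from above (tightening). The crank points at 200.04 degrees of the jig minus this turn: over the rib (tight) at 1.05. Slots line up with the pin at 0.35 (still loose) and at 1.397 (wanted, crank at 120 degrees), within 0.07. Starts at 0 to 0.75; stops at -0.2 and 1.85. Stays where left; takes 4 N at the handle at 0, 7 N at 1.4.
- crank_handle (a point): Middle of the top of the crank's upright black handle: a round post 18 mm in diameter, 125 mm from the nut's axis, 49 to 107 mm above the bench (this point is at 107 mm). The crank's arm is a 14 mm bar that joins the post's foot to the nut.
- lock_pin: Loose steel pin lying in the guide's channel: shaft 10 mm in diameter, 173 mm long, last 8 mm tapered, round head 28 mm in diameter, 8 mm thick. Origin at the middle of the head's outer face, 61 mm above the bench; +y along the pin to its tip, as the jig's +y. Starts at about y = -230 mm of the jig, tip outside the nut; fully home (head on the guide's end) at y = -151 mm. 0.12 kg, slides easily.
- stump_cast_b: Bystander: upright plaster cylinder 67 mm in diameter, 120 mm tall, beside the jig's far side; origin under its centre.
- sanding_block: Bystander: brown sanding block 62 x 100 x 34 mm, beside the jig's far side; origin under its centre.
- tape_roll: Bystander: roll of tape 98 mm across, 25 mm high; origin under its centre.
- jar_powder: Bystander: white jar with a blue cap, 65 mm across, 88 mm tall; origin under its centre.
- marker_pen: Bystander: marker pen 136 mm long (its y), 16 mm thick, lying on the bench on the robot's side of the jig; origin under its centre.

How it is judged:
On the way:
1. the nut is tight and its slot lines up with the pin, the pin still being outside the nut (value of joint castle_nut between 1.247 and 1.547 rad and y of lock_pin in the frame of jig below -0.212 m), for 0.2 s.
At the end, for the whole second after the job is handed in: The nut stands at the first slot past tight (joint within 0.1 rad of 1.397), the pin lies in its guide through slot and stud with its head within 5 mm of the guide's end, at rest (value of joint castle_nut between 1.297 and 1.497 rad and y of lock_pin in the frame of jig above -0.156 m and x of lock_pin in the frame of jig between -0.004 and 0.004 m and linear speed of lock_pin below 0.01 m/s); the robot touches nothing.
It fails at once if the nut is turned well past the wanted slot (joint beyond 1.65) (value of joint castle_nut above 1.65 rad).
It fails at once if a bystander is moved by more than 30 mm (distance of any of stump_cast_b, sanding_block, tape_roll, jar_powder, marker_pen from where it was at the start of the episode above 0.03 m).
It also fails if it takes over 51 s, if anything falls off the work surface, if the arm or the gripper's body presses on something with over 40 N, if the wrist force passes 120 N, or if a joint passes its speed limit or range.

## Working session

There is one attempt and no reset: what is moved stays moved. The work goes in short steps, Python scripts to look and compute and a tool call to move; the robot and the scene stay as the last step left them, time stands still between calls to the robot, and variables do not carry over. Pictures are saved under pics/ and viewed, at most 10 in all, crops included, and the job is handed in when it is done.

Besides the shell and the picture viewer there is one more tool, called after ">>>" as name(argument=value, ...) on one line, values as JSON. step_arm: Moves the arm, as the interface text tells. Its arguments: {"type":"object","properties":{"targets":{"type":"string"},"gripper":{"type":"number"},"squeeze":{"type":"number"}},"required":["targets"]}

```bash
ls; mkdir -p pics
cat > h.py <<'E'
import numpy as np, cv2
from scipy.spatial.transform import Rotation as R
from station import manip
def cam(n, s=None):
    c=manip.get_calibration(n)
    if n=="wrist":
        s=s or manip.sense(); T=np.eye(4);T[:3,:3]=R.from_quat(s["tool_rot"]).as_matrix();T[:3,3]=s["tcp_pos"]
        E=T@np.array(c["tool_from_camera"])
    else: E=np.array(c["extrinsics"])
    return E,200/np.tan(np.radians(c["fov_y"])/2),c["cx"],c["cy"]
def ray(C,p):
    E,f,cx,cy=C; d=E[:3,:3]@np.array([(p[0]-cx)/f,(p[1]-cy)/f,1]); return E[:3,3],d/np.linalg.norm(d)
def at_z(C,p,z):
    o,d=ray(C,p); return o+d*(z-o[2])/d[2]
def proj(C,P):
    E,f,cx,cy=C; q=E[:3,:3].T@(np.array(P)-E[:3,3]); return np.array([cx+f*q[0]/q[2],cy+f*q[1]/q[2]])
def shot(n,fn=None):
    s=manip.sense(); im=manip.snapshot(n)
    if fn: cv2.imwrite("pics/"+fn,np.ascontiguousarray(im[:,:,::-1]))
    return cam(n,s),im
E
cat > a.py <<'E'
from h import *
s=manip.sense(); print(s["t"],s["tool_rot"],s["tcp_pos"])
Z=dict(stud_top=.088,guide_mouth=.061,tight_rib=.017,crank_handle=.107,lock_pin=.061,stump_cast_b=0,sanding_block=0,tape_roll=0,jar_powder=0,marker_pen=0,jig=0)
for n in ("scene","side"):
    C,im=shot(n,n+"0.png"); print(n,C[0][:3,3].round(3))
    for k,z in Z.items():
        for r in manip.mark_of(n,k)[:2]: print(k,round(r["p"],2),np.round(r["position"]),at_z(C,r["position"],z).round(3))
print(manip.sense()["t"])
E
python3 a.py; python3 -c "
import cv2,numpy as np
a=cv2.imread('pics/scene0.png');b=cv2.imread('pics/side0.png');cv2.imwrite('pics/both.png',cv2.resize(np.vstack([a,b]),(480*1,600)))"
```

```text
pics
0.0 [ 9.80776989e-01  1.95129003e-01 -1.25858003e-05 -1.08161796e-03] [ 0.23910354 -0.57669751  0.23032616]
scene [0.141 0.568 0.633]
stud_top 0.95 [324. 216.] [0.582 0.056 0.088]
guide_mouth 0.94 [376. 210.] [ 0.528 -0.069  0.061]
tight_rib 0.8 [318. 264.] [0.542 0.12  0.017]
crank_handle 0.79 [358. 242.] [0.464 0.09  0.107]
lock_pin 0.69 [408. 196.] [ 0.502 -0.164  0.061]
stump_cast_b 0.94 [270. 226.] [0.73  0.089 0.   ]
sanding_block 0.88 [315. 201.] [ 0.714 -0.062  0.   ]
sanding_block 0.58 [190. 291.] [0.699 0.337 0.   ]
tape_roll 0.89 [253. 318.] [0.553 0.297 0.   ]
jar_powder 0.86 [191. 288.] [0.705 0.332 0.   ]
marker_pen 0.63 [429. 234.] [ 0.418 -0.141  0.   ]
jig 0.86 [321. 242.] [0.595 0.05  0.   ]
side [ 0.527 -0.8    0.63 ]
stud_top 0.84 [298. 195.] [0.576 0.064 0.088]
stud_top 0.31 [252. 184.] [0.454 0.141 0.088]
guide_mouth 0.62 [283. 239.] [ 0.528 -0.082  0.061]
tight_rib 0.67 [285. 207.] [0.542 0.118 0.017]
crank_handle 0.58 [251. 185.] [0.454 0.105 0.107]
lock_pin 0.61 [242. 283.] [ 0.436 -0.214  0.061]
lock_pin 0.49 [272. 261.] [ 0.501 -0.157  0.061]
stump_cast_b 0.66 [353. 210.] [0.738 0.101 0.   ]
sanding_block 0.93 [353. 246.] [ 0.705 -0.059  0.   ]
tape_roll 0.58 [286. 182.] [0.554 0.288 0.   ]
tape_roll 0.32 [282. 240.] [ 0.525 -0.008  0.   ]
jar_powder 0.9 [326. 170.] [0.696 0.354 0.   ]
marker_pen 0.81 [240. 283.] [ 0.422 -0.151  0.   ]
marker_pen 0.34 [354. 210.] [0.74  0.099 0.   ]
jig 0.78 [297. 221.] [0.572 0.068 0.   ]
jig 0.19 [284. 235.] [0.533 0.012 0.   ]
1.2
```

View pics/scene0.png

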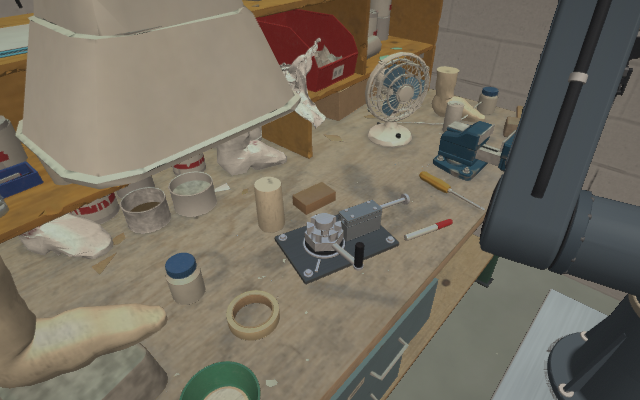

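View pics/side0.png

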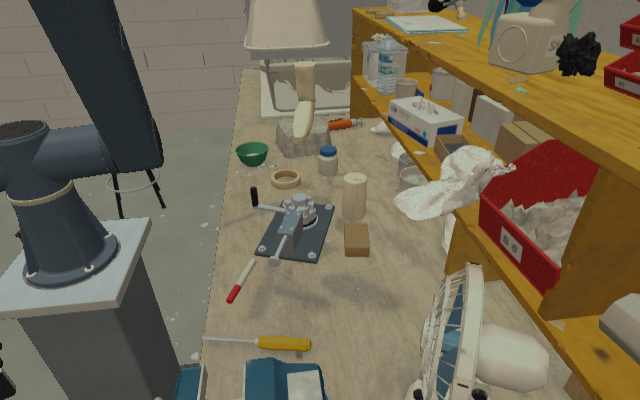

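The scene camera shows the stud at about (324,216), the handle at (358,242) and the pin head at (405,197). The side view agrees with that. Both give stud ≈ (0.579, 0.060), jig yaw ≈ -20.7° and handle ≈ (0.459, 0.098), and the rib and pin distances match the given sizes.

I'm going above the handle now.

>>> step_arm(targets="461 -539 0 -107.5;461 -539 0 -107.5;461 -539 0 -107.5;461 -539 0 -107.5;461 -539 0 -107.5;461 -539 0 -107.5;461 -539 0 -107.5;461 -539 0 -107.5;461 -539 0 -107.5;461 -539 0 -107.5;461 -539 0 -107.5;461 -539 0 -107.5", gripper=0, squeeze=40)

```text
t: 2.4
tcp_pos: [0.4256, -0.0049, 0.2317]
tool_rot: [0.454, 0.891, 0.0, 0.001]
force: [0.0, -0.1, -0.1]
finger_gap: 1.002
gripper_force: 0.0
```

```bash
cat > w.py <<'E'
from h import *
import sys
Z=dict(stud_top=.088,guide_mouth=.061,tight_rib=.017,crank_handle=.107,lock_pin=.061)
s=manip.sense(); C,im=shot("wrist",sys.argv[1])
M=R.from_quat(s["tool_rot"]).as_matrix()
print("t",s["t"],"tcp",np.round(s["tcp_pos"],4),"yaw",np.degrees(np.arctan2(M[1,0],M[0,0])).round(1),"q",np.round(s["q"],2),"F",np.round(s["force"],1))
P={}
for k,z in Z.items():
    for r in manip.mark_of("wrist",k)[:2]:
        p=at_z(C,r["position"],z); P.setdefault(k,p); print(k,round(r["p"],2),np.round(r["position"]),p.round(4))
if "stud_top" in P:
    o=P["stud_top"]
    for k in P:
        d=(P[k]-o)[:2]; print(k,"r",np.linalg.norm(d).round(4),"ang",np.degrees(np.arctan2(d[1],d[0])).round(1))
E
python3 w.py w1.png
```

```text
t 2.4 tcp [ 0.4256 -0.0049  0.2317] yaw 126.0 q [-0.28  0.26  1.91 -0.    0.97 -0.9 ] F [ 0.  -0.1 -0.1]
stud_top 0.91 [507. 226.] [0.5794 0.0558 0.088 ]
guide_mouth 0.62 [367. 287.] [ 0.5306 -0.0767  0.061 ]
crank_handle 0.89 [436. 110.] [0.4566 0.0915 0.107 ]
crank_handle 0.26 [493. 129.] [0.5003 0.1066 0.107 ]
lock_pin 0.56 [298. 327.] [ 0.5014 -0.1587  0.061 ]
stud_top r 0.0 ang 0.0
guide_mouth r 0.1412 ang -110.2
crank_handle r 0.1279 ang 163.8
lock_pin r 0.2282 ang -110.0
```

View pics/w1.png

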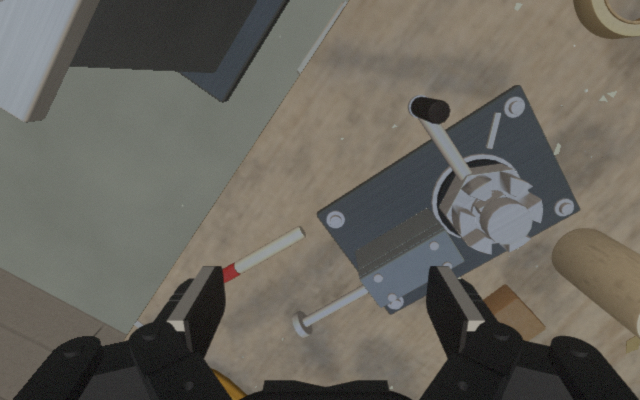

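The wrist view confirms it: handle top at (430,110), stud at (507,222), guide mouth near (380,300) and pin head at (300,325). The turn is ≈ 0.28 rad. I'll move over the handle and partway down.

>>> step_arm(targets="60 82 30 0;60 82 60 0;60 82 80 0;60 82 80 0;60 82 80 0")

```text
t: 3.2
tcp_pos: [0.4565, 0.088, 0.151]
tool_rot: [0.458, 0.889, -0.001, -0.001]
force: [0.1, 0.4, 0.3]
finger_gap: 0.998
gripper_force: 0.0
```

```bash
python3 w.py w2.png
```

```text
t 3.2 tcp [0.4565 0.088  0.151 ] yaw 125.5 q [-0.05  0.45  1.9  -0.    0.79 -0.67] F [0.1 0.4 0.3]
stud_top 0.68 [440. 345.] [0.5799 0.0563 0.088 ]
tight_rib 0.68 [432. 211.] [0.5422 0.1217 0.017 ]
crank_handle 0.6 [328. 225.] [0.4561 0.0914 0.107 ]
stud_top r 0.0 ang 0.0
tight_rib r 0.0755 ang 120.0
crank_handle r 0.1287 ang 164.2
```

View pics/w2.png

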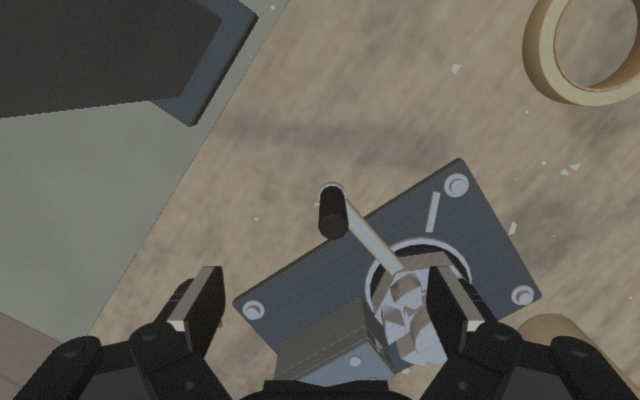

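The handle top is at (333,225), centred between the fingers, and the TCP is within 4 mm of it. Next: descend and grip.

>>> step_arm(targets="3 2 30 0;3 2 55 0;3 2 76 0;3 2 76 0;3 2 76 0")

```text
t: 4.0
tcp_pos: [0.4568, 0.0931, 0.0758]
tool_rot: [0.457, 0.889, 0.0, 0.0]
force: [0.3, 0.3, 0.1]
finger_gap: 0.997
gripper_force: 0.0
```

>>> step_arm(targets="0 0 0 0;0 0 0 0;0 0 0 0;0 0 0 0;0 0 0 0;0 0 0 0", gripper=1, squeeze=30)

```text
t: 4.6
tcp_pos: [0.4574, 0.0933, 0.0758]
tool_rot: [0.457, 0.89, 0.0, 0.001]
force: [0.8, 0.6, 5.8]
finger_gap: 0.201
gripper_force: 29.9
```

```bash
cat > arc.py <<'E'
from h import *
import sys
a1=float(sys.argv[1]); n=int(sys.argv[2])
s=manip.sense(); M=R.from_quat(s["tool_rot"]).as_matrix(); p=np.array(s["tcp_pos"])
c=np.array([.5795,.056]); d=p[:2]-c; a0=np.degrees(np.arctan2(d[1],d[0])); r0=np.linalg.norm(d); print(a0,r0)
for i in range(1,n+1):
    a=np.radians(a0+(a1-a0)*i/n); r=r0+(.1255-r0)*i/n
    w=np.append(c+r*np.array([np.cos(a),np.sin(a)]),p[2])-p
    print(*np.round(1000*(M.T@w)[:2],1),"0 0",end=";")
E
python3 arc.py 112 12
```

```text
163.01196660399444 0.12770865407232398
5.3 7.8 0 0;10.0 16.0 0 0;14.1 24.5 0 0;17.6 33.3 0 0;20.3 42.3 0 0;22.4 51.5 0 0;23.8 60.8 0 0;24.5 70.1 0 0;24.6 79.5 0 0;23.9 88.8 0 0;22.5 98.0 0 0;20.5 107.1 0 0;
```

>>> step_arm(targets="5 8 0 0;10 16 0 0;14 24.5 0 0;17.5 33 0 0;20 42 0 0;22.5 51.5 0 0;22.5 51.5 0 0")

```text
t: 5.3
tcp_pos: [0.479, 0.1428, 0.0756]
tool_rot: [0.457, 0.889, -0.003, -0.006]
force: [-9.7, 4.4, 16.0]
finger_gap: 0.199
gripper_force: 31.5
```

```bash
python3 arc.py 106 10; python3 -c "
from h import *
s=manip.sense();print(s['tcp_pos'],s['force'],s['ft_torque'],s['t'])"
```

```text
139.1650529823695 0.1327995028701512
0.9 7.6 0 0;1.3 15.3 0 0;1.3 22.9 0 0;0.8 30.5 0 0;-0.1 37.9 0 0;-1.4 45.3 0 0;-3.2 52.6 0 0;-5.3 59.6 0 0;-7.9 66.5 0 0;-10.8 73.2 0 0;[0.47902438 0.14283523 0.07559875] [-9.68340006  4.38885919 15.95363407] [ 0.55805646  1.53590941 -0.22435767] 5.3
```

>>> step_arm(targets="0 0 0 0;0 0 0 0")

```text
t: 5.5
tcp_pos: [0.479, 0.1428, 0.0756]
tool_rot: [0.458, 0.889, -0.002, -0.006]
force: [-9.6, 5.6, 13.7]
finger_gap: 0.198
gripper_force: 31.3
```

```bash
python3 w.py w3.png
```

```text
t 5.5 tcp [0.479  0.1428 0.0756] yaw 125.5 q [ 0.06  0.62  1.86  0.    0.67 -0.56] F [-9.6  5.6 13.7]
tight_rib 0.67 [386. 298.] [0.5434 0.1215 0.017 ]
crank_handle 0.8 [324. 325.] [0.4828 0.1376 0.107 ]
```

View pics/w3.png

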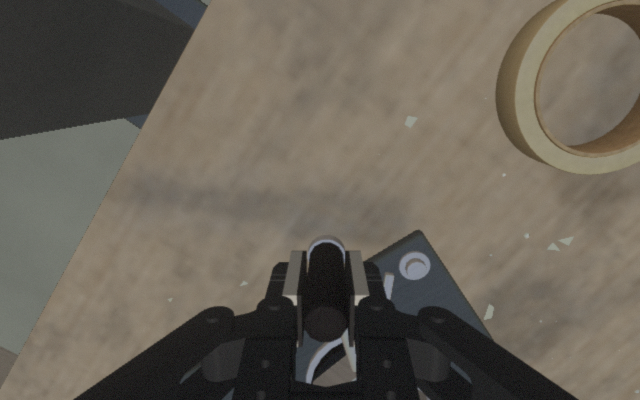

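Handle at (324,310), still held, slightly towards the pad edge. The crank is at ≈140° world, so turn ≈0.70. I'm continuing the arc from the commanded pose.

```bash
python3 -c "
import numpy as np
y=np.radians(125.7);B=np.array([[np.cos(y),np.sin(y)],[np.sin(y),-np.cos(y)]])
u=lambda a:.1262*np.array([np.cos(np.radians(a)),np.sin(np.radians(a))])
for a in np.linspace(137.5,95,18)[1:]: print(round(a,1),(1000*B@(u(a)-u(137.5))).round(1))"
```

```text
135.0 [1.  5.4]
132.5 [ 1.8 10.9]
130.0 [ 2.3 16.3]
127.5 [ 2.6 21.8]
125.0 [ 2.7 27.3]
122.5 [ 2.5 32.9]
120.0 [ 2.  38.3]
117.5 [ 1.4 43.8]
115.0 [ 0.5 49.2]
112.5 [-0.7 54.6]
110.0 [-2. 60.]
107.5 [-3.6 65.2]
105.0 [-5.5 70.4]
102.5 [-7.5 75.5]
100.0 [-9.8 80.5]
97.5 [-12.3  85.4]
95.0 [-15.   90.2]
```

>>> step_arm(targets="1 5.5 0 0;2 11 0 0;2.5 16.5 0 0;2.5 22 0 0;2.5 27.5 0 0;2.5 33 0 0;2 38.5 0 0;1.5 44 0 0;0.5 49 0 0;-0.5 54.5 0 0;-2 60 0 0;-3.5 65 0 0")

```text
t: 7.0
tcp_pos: [0.5319, 0.1796, 0.0748]
tool_rot: [0.458, 0.889, -0.002, -0.008]
force: [-12.4, 6.2, 10.4]
finger_gap: 0.199
gripper_force: 31.9
```

```bash
python3 w.py w4.png
```

```text
t 7.0 tcp [0.5319 0.1796 0.0748] yaw 125.5 q [ 0.12  0.67  1.71  0.01  0.78 -0.5 ] F [-12.4   6.2  10.4]
```

>>> step_arm(targets="-2 5 0 0;-4 10 0 0;-6 15 0 0;-7.5 18 0 0;-9 21 0 0;-9 21 0 0;-9 21 0 0")

```text
t: 8.0
tcp_pos: [0.5568, 0.1846, 0.0749]
tool_rot: [0.458, 0.889, -0.001, -0.006]
force: [-8.4, 8.9, 6.4]
finger_gap: 0.198
gripper_force: 31.3
```

```bash
cat > nut.py <<'E'
from h import *
import sys
for n in ("wrist","scene","side"):
    C,im=shot(n,n+sys.argv[1]+".png")
    for k,z in dict(stud_top=.088,crank_handle=.107,guide_mouth=.061,lock_pin=.061).items():
        for r in manip.mark_of(n,k)[:1]: 
            p=at_z(C,r["position"],z);d=p[:2]-[.5795,.056];a=np.degrees(np.arctan2(d[1],d[0]))
            print(n,k,round(r["p"],2),np.round(r["position"]),p.round(4),"r",np.linalg.norm(d).round(4),"ang",a.round(1),"turn",np.radians(200.04-a-20.2).round(3))
s=manip.sense();print(s["t"],s["tcp_pos"],s["force"])
E
python3 nut.py 5
```

```text
wrist crank_handle 0.56 [322. 321.] [0.5586 0.181  0.107 ] r 0.1267 ang 99.5 turn 1.402
scene stud_top 0.85 [324. 214.] [0.5871 0.0515 0.088 ] r 0.0089 ang -30.7 turn 3.674
scene crank_handle 0.75 [289. 244.] [0.5612 0.1832 0.107 ] r 0.1286 ang 98.2 turn 1.425
scene guide_mouth 0.79 [376. 206.] [ 0.5363 -0.0809  0.061 ] r 0.1435 ang -107.5 turn 5.015
scene lock_pin 0.5 [409. 196.] [ 0.4984 -0.1652  0.061 ] r 0.2356 ang -110.1 turn 5.061
side stud_top 0.92 [296. 196.] [0.5705 0.0593 0.088 ] r 0.0096 ang 159.8 turn 0.351
side crank_handle 0.63 [285. 165.] [0.5525 0.2055 0.107 ] r 0.1519 ang 100.2 turn 1.389
side guide_mouth 0.59 [283. 239.] [ 0.528  -0.0832  0.061 ] r 0.1484 ang -110.3 turn 5.064
side lock_pin 0.58 [272. 260.] [ 0.5006 -0.154   0.061 ] r 0.2243 ang -110.6 turn 5.069
8.75 [0.55677552 0.18459548 0.07488966] [-8.77657352  9.19402876  6.35675752]
```

>>> step_arm(targets="3 -1.5 0 0;6 -3 0 0;6 -3 0 0")

```text
t: 9.05
tcp_pos: [0.5559, 0.1845, 0.0749]
tool_rot: [0.457, 0.89, -0.001, -0.001]
force: [-0.4, 0.2, 0.4]
finger_gap: 0.204
gripper_force: 30.3
```

Force relieved. Opening, then rising.

>>> step_arm(targets="0 0 0 0;0 0 0 0;0 0 0 0;0 0 0 0;0 0 -30 0;0 0 -60 0;0 0 -80 0;0 0 -80 0", gripper=0)

```text
t: 9.85
tcp_pos: [0.5589, 0.185, 0.1584]
tool_rot: [0.457, 0.89, 0.002, 0.003]
force: [0.6, -0.2, -0.4]
finger_gap: 1.001
gripper_force: 0.0
```

```bash
python3 nut.py 6
```

```text
wrist stud_top 0.79 [246. 357.] [0.5782 0.0568 0.088 ] r 0.0015 ang 146.6 turn 0.581
wrist crank_handle 0.77 [317. 227.] [0.5566 0.181  0.107 ] r 0.1271 ang 100.4 turn 1.387
scene stud_top 0.59 [322. 217.] [0.5843 0.0587 0.088 ] r 0.0055 ang 29.8 turn 2.618
scene crank_handle 0.57 [290. 242.] [0.5647 0.1784 0.107 ] r 0.1233 ang 96.9 turn 1.448
scene guide_mouth 0.89 [376. 207.] [ 0.5346 -0.0751  0.061 ] r 0.1386 ang -108.9 turn 5.039
scene lock_pin 0.59 [407. 193.] [ 0.5091 -0.1731  0.061 ] r 0.2397 ang -107.1 turn 5.008
side stud_top 0.7 [296. 195.] [0.5714 0.0673 0.088 ] r 0.0139 ang 125.7 turn 0.945
side crank_handle 0.65 [289. 166.] [0.564  0.1966 0.107 ] r 0.1415 ang 96.3 turn 1.458
side guide_mouth 0.76 [283. 240.] [ 0.5283 -0.0871  0.061 ] r 0.152 ang -109.7 turn 5.053
side lock_pin 0.57 [272. 263.] [ 0.499  -0.1639  0.061 ] r 0.2342 ang -110.1 turn 5.06
10.6 [0.55655968 0.18466749 0.15524615] [-0.9399003   0.04844977  0.50196588]
```

View pics/wrist6.png

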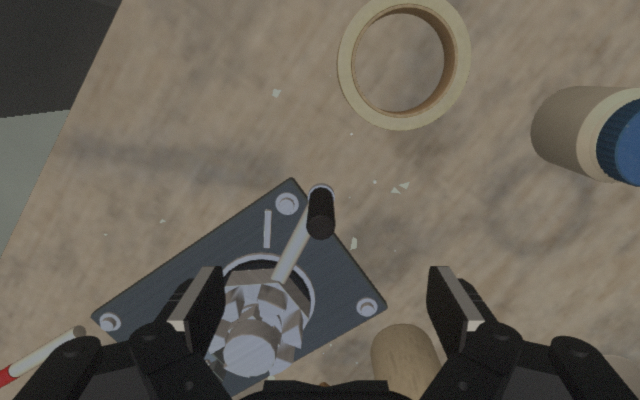

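The wrist view shows the handle at (319,215), the rib at (268,230) now behind the crank, and the stud at (250,350). The turn is ≈1.39, so I'm leaving the nut there. Next I'll shut the fingers and move behind the pin head, above it first.

>>> step_arm(targets="-272 -284 -20 56;-272 -284 -20 56;-272 -284 -20 56;-272 -284 -20 56;-272 -284 -20 56;-272 -284 -20 56;-272 -284 -20 56;-272 -284 -20 56;-272 -284 -20 56;-272 -284 -20 56;-272 -284 -20 56;-272 -284 -20 56", gripper=1)

```text
t: 11.8
tcp_pos: [0.4842, -0.2002, 0.1752]
tool_rot: [0.82, 0.572, -0.0, -0.0]
force: [0.0, -0.8, -0.6]
finger_gap: -0.002
gripper_force: 0.0
```

```bash
python3 w.py w7.png
```

```text
t 11.8 tcp [ 0.4842 -0.2002  0.1752] yaw 69.8 q [-0.61  0.47  1.74  0.    0.93 -0.25] F [ 0.  -0.8 -0.6]
lock_pin 0.97 [330. 135.] [ 0.5021 -0.1601  0.061 ]
```

View pics/w7.png

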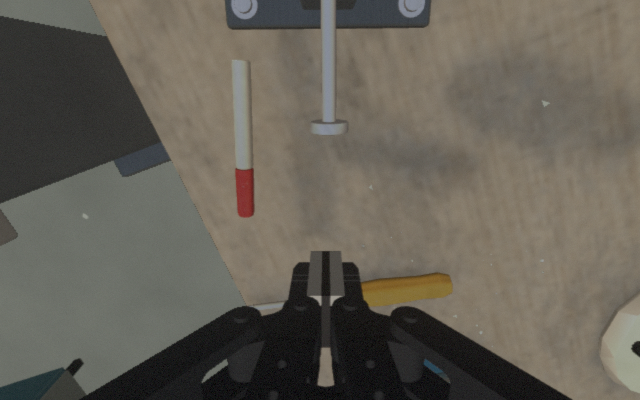

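The pin is in line with the shut fingers: head at (329,128), finger line at column 325, so a 3 mm sideways correction is needed. I'll go down behind the head.

>>> step_arm(targets="0 3 40 0;0 3 80 0;0 3 115 0;0 3 124 0;0 3 124 0;10 3 124 0;20 3 124 0;26 3 124 0;31 3 124 0;35 3 124 0;40 3 124 0;40 3 124 0")

```text
t: 13.3
tcp_pos: [0.5013, -0.165, 0.0515]
tool_rot: [0.821, 0.571, 0.0, 0.0]
force: [0.1, -0.4, 0.4]
finger_gap: -0.003
gripper_force: 0.0
```

>>> step_arm(targets="5 0 0 0;10 0 0 0;15 0 0 0;20 0 0 0;25 0 0 0;30 0 0 0;30 0 0 0")

```text
t: 14.0
tcp_pos: [0.5115, -0.1364, 0.0513]
tool_rot: [0.821, 0.571, 0.0, -0.0]
force: [0.2, 0.7, 0.1]
finger_gap: 0.004
gripper_force: 0.0
```

```bash
python3 w.py w8.png
```

```text
t 14.0 tcp [ 0.5115 -0.1364  0.0513] yaw 69.7 q [-0.47  0.69  1.81  0.    0.65 -0.12] F [0.2 0.7 0.1]
guide_mouth 0.92 [322. 133.] [ 0.532  -0.0767  0.061 ]
lock_pin 0.64 [323. 260.] [ 0.514  -0.1269  0.061 ]
```

View pics/w8.png

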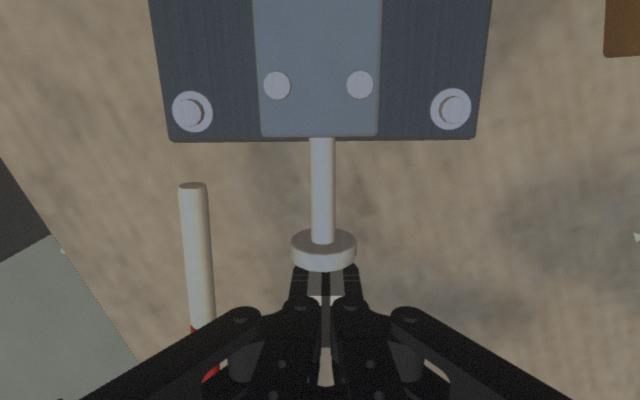

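The pin head, at (323,250), sits on the fingers and the shaft is already in the nut slot with no resistance. About 45 mm remains.

>>> step_arm(targets="5 0 0 0;10 0 0 0;15 0 0 0;20 0 0 0;25 0 0 0;30 0 0 0;34 0 0 0;38 0 0 0;38 0 0 0")

```text
t: 15.2
tcp_pos: [0.5247, -0.101, 0.0513]
tool_rot: [0.821, 0.571, 0.0, -0.0]
force: [-0.4, 0.3, 0.7]
finger_gap: 0.0
gripper_force: 0.0
```

>>> step_arm(targets="2 0 0 0;4 0 0 0;6 0 0 0;6 0 0 0")

```text
t: 15.6
tcp_pos: [0.5268, -0.0958, 0.0513]
tool_rot: [0.821, 0.571, 0.0, -0.0]
force: [0.0, -0.3, 0.4]
finger_gap: -0.004
gripper_force: 0.0
```

>>> step_arm(targets="2 0 0 0;4 0 0 0;4 0 0 0")

```text
t: 15.9
tcp_pos: [0.5272, -0.095, 0.0514]
tool_rot: [0.82, 0.572, -0.002, 0.001]
force: [-5.3, -12.1, 0.2]
finger_gap: -0.001
gripper_force: 6.4
```

>>> step_arm(targets="2 0 0 0;3 0 0 0;3 0 0 0")

```text
t: 16.2
tcp_pos: [0.5272, -0.0949, 0.0514]
tool_rot: [0.82, 0.573, -0.004, 0.002]
force: [-9.5, -22.0, 0.6]
finger_gap: 0.003
gripper_force: 12.1
```

```bash
python3 w.py w9.png
```

```text
t 16.2 tcp [ 0.5272 -0.0949  0.0514] yaw 69.9 q [-0.38  0.69  1.79 -0.01  0.66 -0.02] F [ -9.5 -22.    0.6]
guide_mouth 0.67 [320. 239.] [ 0.5319 -0.0759  0.061 ]
lock_pin 0.94 [320. 260.] [ 0.5284 -0.0846  0.061 ]
```

View pics/w9.png

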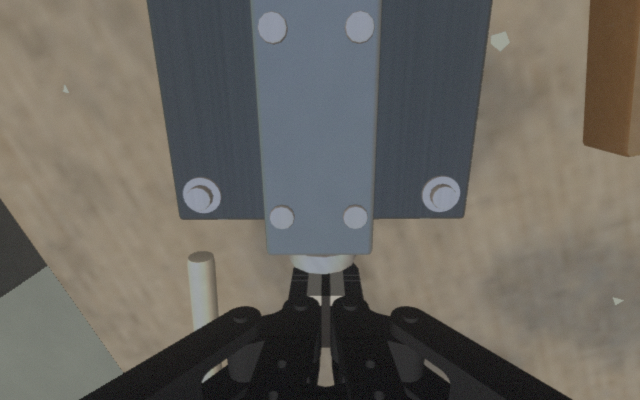

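The pin head, at (322,262), is flush on the guide's end at about row 253, and the force rises with no further travel. Backing off and rising.

>>> step_arm(targets="-10 0 0 0;-25 0 0 0;-35 0 0 0;-35 0 -40 0;-35 0 -80 0;-35 0 -120 0;-35 0 -120 0;-35 0 -120 0")

```text
t: 17.3
tcp_pos: [0.5173, -0.1225, 0.1723]
tool_rot: [0.821, 0.571, 0.001, 0.001]
force: [-0.4, 0.1, 0.2]
finger_gap: -0.001
gripper_force: 0.0
```

```bash
python3 w.py w10.png; python3 nut.py 10
```

```text
t 17.3 tcp [ 0.5173 -0.1225  0.1723] yaw 69.6 q [-0.44  0.48  1.73  0.    0.93 -0.09] F [-0.4  0.1  0.2]
guide_mouth 0.69 [319. 131.] [ 0.5298 -0.0768  0.061 ]
tight_rib 0.27 [321. 128.] [ 0.529  -0.0803  0.017 ]
wrist stud_top 0.54 [249. 230.] [ 0.4604 -0.1193  0.088 ] r 0.212 ang -124.2 turn 5.306
wrist guide_mouth 0.94 [325. 130.] [ 0.5322 -0.077   0.061 ] r 0.1412 ang -109.6 turn 5.051
wrist lock_pin 0.79 [327. 140.] [ 0.5313 -0.0842  0.061 ] r 0.1482 ang -109.0 turn 5.041
scene stud_top 0.6 [324. 214.] [0.5879 0.0499 0.088 ] r 0.0104 ang -36.0 turn 3.767
scene crank_handle 0.7 [288. 245.] [0.5606 0.1861 0.107 ] r 0.1314 ang 98.3 turn 1.423
scene guide_mouth 0.93 [377. 204.] [ 0.5395 -0.087   0.061 ] r 0.1485 ang -105.6 turn 4.983
scene lock_pin 0.46 [381. 205.] [ 0.5314 -0.0919  0.061 ] r 0.1556 ang -108.0 turn 5.024
side stud_top 0.88 [298. 193.] [0.5791 0.0722 0.088 ] r 0.0162 ang 91.5 turn 1.542
side crank_handle 0.98 [287. 166.] [0.5578 0.2008 0.107 ] r 0.1464 ang 98.5 turn 1.419
side guide_mouth 0.77 [283. 236.] [ 0.5289 -0.0714  0.061 ] r 0.1371 ang -111.7 turn 5.088
side lock_pin 0.62 [283. 236.] [ 0.5283 -0.0698  0.061 ] r 0.1358 ang -112.2 turn 5.097
18.35 [ 0.51699166 -0.12228608  0.17138584] [-0.05278476 -0.08498578 -0.24843083]
```

View pics/w10.png

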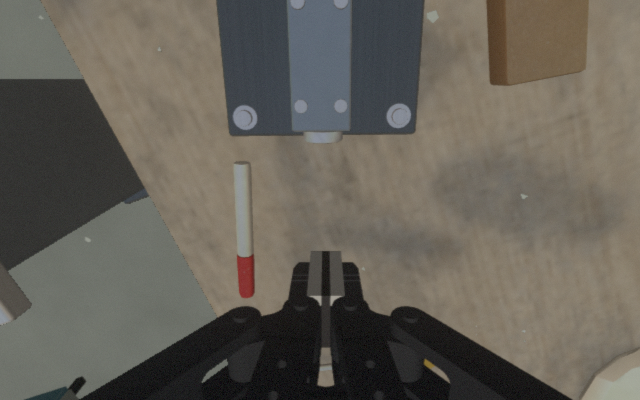

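The head at (322,137) stays on the guide's end, the crank is at ≈1.40, and the arm is clear. Handing in.

```bash
python3 -c "
from station import manip
print(manip.sign_off())"
```

```text
the job is handed in; nothing more can be done
None
```

I turned the nut past the rib to the wanted slot (measured at about 1.40 rad), pushed the locking pin fully home against the guide, moved the arm clear of everything, and handed the job in at about 18 s; no verdict came back.

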